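Park a free-running kitchen swing shelf at its blue tab

ROBOT

A 6-joint arm with a two-finger parallel gripper is mounted at the origin on the work surface. World frame = base frame: x ahead of the robot, y to its left, z up, the work surface at z = 0. Lengths are in m, angles in rad, forces in N, time in s.
With the tool pointing down it reaches from about 0.375 to 0.975 m from the base axis. Payload 3.8 kg.
Tool frame: the origin (TCP) lies on the front face of the gripper's body, between the roots of the fingers; the fingertips stand 73 mm ahead of it and the grasp point (between the pads) lies 54 mm ahead of it; z points along the fingers, y is the line along which they close (so a half turn about z gives the same grasp; the last joint's range is limited). The gripper opens to 85 mm and grips with 20 to 120 N. Pads are 22 mm wide; open, the fingers measure 114 mm over their backs; the gripper's body (76 mm by 85 mm) begins 54 mm behind the grasp point. The pads swing forward as they close: fully open they stand 13 mm farther back than shut.
Start: joints at [1.092, 0.264, 1.604, -0, 1.274, -0.037], TCP at [0.289, 0.61, 0.304] pointing down, gripper open.
Joint ranges: [-2.63, 2.63], [-0.94, 2.18], [0.31, 2.57], [-1.31, 4.45], [0, 2.66], [-2.55, 2.55]. Speed limits (rad/s): [2.57, 2.57, 3.14, 3.14, 3.14, 3.14].

INTERFACE

Orientations are given as a unit quaternion [x, y, z, w].
In Python, from rig import env, optics gives the robot as it stands.
- The arm moves only by the shell command python3 -m crank 'ROWS' [OPENING] [FORCE]. ROWS is JSON, a list of rows, each an object with "slide": the shift along the tool's x, y, z in m, a list of three; "turn": the turn about the tool's z in degrees. In form: [{"slide": [x, y, z], "turn": turn}, ...]. A call has 1 to 8 rows; each row is the pose to reach, as a shift and turn from the pose commanded when the call began, along the tool's axes at that moment; what a row does not reach only later rows make up. A row lasts 1/12 s, in which the tool goes at most 41.7 mm and 7.16 degrees, less where a joint would pass 70% of its speed; a pose out of reach is approached as far as the arm can. A call with a gripper value outside its range is refused whole. OPENING is the opening, from -1 (shut) to 1 (fully open), set as the call begins (- or left out, the last holds). The fingers move at their own pace and stop on an object; FORCE is the grip in N (left out, the last holds). Time passes only in rows, so rows that repeat a pose let the fingers close. It gives the time, the measured TCP pose, the force, the opening and the grip force at its end, in the units of the state.
- env.state(): the state, without advancing time (a new reading comes with each control period).
- optics.capture(name): name is "scene" or "top"; returns a dict with "img" (384x512x3 uint8, red, green, blue), "depth" (384x512 float32, m along the optical axis (not along the pixel's ray), 0 where there is no reading), "fov_y" (degrees; the focal length in pixels is half the picture's height over the tangent of half this angle, whatever the lens; pixels are square), "cx", "cy" (the principal point, pixels), "rvec" (rotation vector, rad) and "tvec" (3), from world to camera coordinates, as OpenCV has them. Camera axes: x right, y down, z forward; pixel columns grow to the right and rows downward; lengths in m; the calibration is good to about 2 mm. A picture is of the moment at which its call begins.
- env.close_job(): hands the job in; it is judged then, once.
The state is a dict: "time": time; "q": joint angles; "qvel": joint speeds; "joint_efforts": joint torques, N m; "tool_pos": TCP position; "orientation": TCP orientation; "contact_force": force on the tool from outside, world axes, zero at the start; "wrist_torque": the same for the moment, N m; "width": finger opening in m; "grasp_force": force on a finger pad.
Only numpy, scipy, OpenCV 4.12 (cv2) and the standard library are available. Lean on these libraries where they do the work, as an engineer would, in place of code of your own. Each camera call takes 0.05 s, during which the arm holds its last target. There are 200 camera calls.

TASK

The heavy white swing shelf that carries the vial racks turns on its pivot with hardly any friction, coasts on for a long time once it moves, and bounces off anything held in its way. Pushing it lightly and only on the green sprung bump bars on its two sides, swing it slowly round until its orange nose points at the blue tab on the counter and bring it to a standstill there, so that it stays by itself for a few seconds with your hand off it. Never let it race or run into an end stop, do not touch the rest of the shelf or the racks, and leave the mug, the jar and the spare rack where they are.

Things in the scene. Friction and masses are not known exactly. Their poses are not given: they have to be found in the camera images.
- pivot: Steel disc, 170 mm across and 26 mm high, fixed to the counter on the far side of the work; origin on the vertical pivot axis at counter height. It stands somewhere else and is turned a little each time. With the shelf joint at 0 the shelf points along the pivot's -x, roughly at the robot.
- shelf (a joint): Angle of the shelf about the vertical pivot axis (rad), 0 = along the pivot's -x; grows as the nose moves to the robot's right (-y). End stops at -0.80 and +0.85. Starts at rest at -0.64 to -0.38. Viscous damping 0.035 N m s/rad, dry friction 0.0008 N m, moment of inertia nominally 0.275 kg m2 (-30 to +35 %): left alone it coasts with a time constant of about 7.5 s.
- deck: The shelf proper, about 6 kg; do not touch: white box with wooden top, 204 mm wide, from 75 mm behind the pivot axis to the nose 370 mm in front, 30 to 102 mm above the counter. Two vial racks fixed along its middle: 80 mm wide, up to 154 mm high, 75 to 305 mm in front of the axis. Origin on the pivot axis at counter height; nose towards its -x, z up.
- bar_plus: Green bump bar on the shelf's +y side (the robot's left); pushing it inward increases the angle. Springs out, 40 N/m, lightly damped, gives way up to 20 mm and throws the shelf back from anything it runs into. Upright face 225 to 355 mm in front of the pivot axis, 34 to 94 mm above the counter. Origin on the pivot axis at counter height, axes as the deck's.
- bar_plus_face (a point): Middle of the face of the plus bar, 290 mm in front of the pivot axis, 130 mm from the shelf's centre line (28 mm proud of the wooden top's edge; 260 mm over both bars, too wide to grip), 64 mm above the counter; the face looks along the deck's +y.
- bar_minus: Green bump bar on the shelf's -y side (the robot's right); pushing it inward decreases the angle. Springs out, 40 N/m, lightly damped, gives way up to 20 mm and throws the shelf back from anything it runs into. Upright face 225 to 355 mm in front of the pivot axis, 34 to 94 mm above the counter. Origin on the pivot axis at counter height, axes as the deck's.
- bar_minus_face (a point): Middle of the face of the minus bar, 290 mm in front of the pivot axis, 130 mm from the shelf's centre line (28 mm proud of the wooden top's edge; 260 mm over both bars, too wide to grip), 64 mm above the counter; the face looks along the deck's -y.
- nose (a point): Middle of the nose edge of the wooden top, at the end of the orange line, 370 mm from the pivot axis, 102 mm above the counter; axes as the deck's.
- tab (a point): Centre of the blue tab, a strip of 50 x 26 x 2 mm stuck on the counter 395 mm from the pivot axis, its length and its x axis pointing at that axis. The shelf is in place when its nose lies on the line from the pivot axis to the tab, at a shelf angle of 0 to 0.45.
- mug: Blue mug, 80 mm wide, 90 mm high, standing on the counter to the robot's right; origin under its centre. Leave alone.
- jar: Amber jar, 70 mm wide, 110 mm high, to the robot's left; origin under its centre. Leave alone.
- spare_rack: White spare vial rack, 190 x 75 x 30 mm, lying on the counter to the robot's left; origin under its centre. Leave alone.

How it is judged:
On the way:
1. the shelf stands still in line with the tab, with nothing touching it, for 3 s (angle between the x axis of nose and the x axis of tab, either way round below 0.1 rad and velocity of joint shelf between -0.03 and 0.03 rad/s and contact force between each of the arm, the fingers and bar_plus below 0.1 N and contact force between each of the arm, the fingers and bar_minus below 0.1 N), for 3 s.
At the end, for the whole second after the job is handed in: The shelf points at the blue tab within 0.1 rad, turns slower than 0.03 rad/s with nothing touching it (kept up for 3 s, and still so at the end), and the mug, jar and spare rack are within 30 mm of where they stood (angle between the x axis of nose and the x axis of tab, either way round below 0.1 rad and velocity of joint shelf between -0.03 and 0.03 rad/s and distance of each of mug, jar, spare_rack from where it was at the start of the episode below 0.03 m).
It fails at once if the shelf runs into (within 0.03 rad of) an end stop (value of joint shelf above 0.82 rad or value of joint shelf below -0.77 rad).
It fails at once if the shelf races: over 0.8 rad/s (velocity of joint shelf above 0.8 rad/s or velocity of joint shelf below -0.8 rad/s).
It fails at once if a bump bar is shoved or struck with more than 30 N (contact force between any of the fingers, the arm and bar_plus above 30 N or contact force between any of the fingers, the arm and bar_minus above 30 N).
It fails at once if the robot presses on the shelf or the racks other than on the bump bars (over 2 N) (contact force between any of the fingers, the arm and deck above 2 N).
It fails at once if a bystander is pushed away or tipped (distance of any of mug, jar, spare_rack from where it was at the start of the episode above 0.03 m or angle between any of mug, jar's own z axis and vertical above 0.4 rad).
It also fails if it takes over 45 s, if anything falls off the work surface, if the arm or the gripper's body presses on something with over 40 N, if the wrist force passes 120 N, or if a joint passes its speed limit or range.

## Working session

There is one attempt and no reset: what is moved stays moved. The work goes in short steps, Python scripts to look and compute and a shell command to move; the robot and the scene stay as the last step left them, time stands still between calls to the robot, and variables do not carry over. Pictures are saved under pics/ and viewed, at most 10 in all, crops included, and the job is handed in when it is done.

```bash
ls; mkdir -p pics; python3 - <<'E'
from rig import env, optics
import cv2
print(env.state())
for n in("scene","top"):
    c=optics.capture(n); cv2.imwrite(f"pics/{n}0.png",c["img"][:,:,::-1])
    print(n,c["fov_y"],c["cx"],c["cy"],c["rvec"],c["tvec"])
E
```

```text
pics
{'time': 0.0, 'q': array([ 1.09209818e+00,  2.64780165e-01,  1.60538202e+00, -4.59052807e-06,
        1.27372867e+00, -3.69111651e-02]), 'qvel': array([-0.00106603,  0.00071333,  0.00141135, -0.00023119,  0.00165391,
        0.00093236]), 'joint_efforts': array([ 1.88696422e-04, -5.15109873e+01, -3.67322695e+01, -9.68697327e-05,
        1.26887381e-02, -1.33928367e-06]), 'tool_pos': array([0.28834274, 0.60967391, 0.30253933]), 'orientation': array([ 2.19100688e-01,  9.75701577e-01, -1.11168595e-03, -2.90851748e-04]), 'contact_force': array([-0.4034438 ,  0.42131467, -0.8281389 ]), 'wrist_torque': array([ 0.01584606,  0.0453674 , -0.01173767]), 'grasp_force': 0.0, 'width': 0.08561797562626373}
scene 51.56879330430146 260.2782423847177 189.25013548371578 [ 2.06032345  0.9597803  -0.47700649] [-0.3398035  -0.17703865  1.49079148]
top 49.904171098197 264.89310067059364 190.08729629486203 [ 2.19350924 -2.1569952   0.09371159] [-0.00607846  0.52234593  1.21579528]
```

View pics/top0.png

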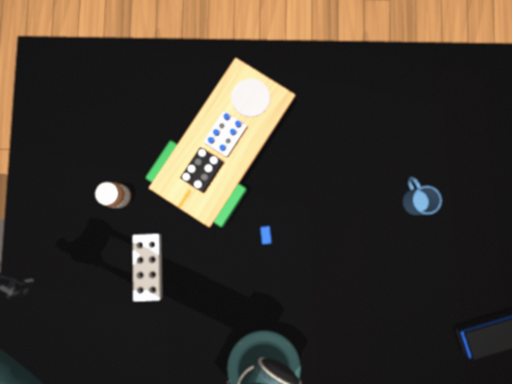

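View pics/scene0.png

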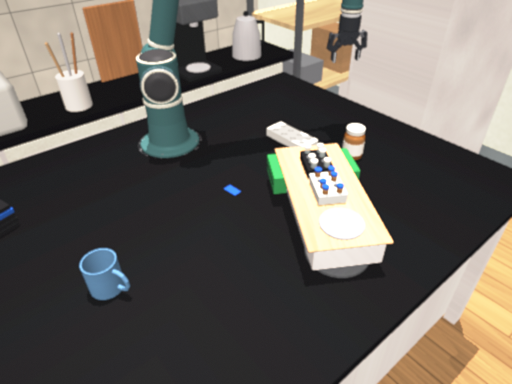

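The top view shows the shelf with its pivot cap near px (250,97), its nose at (180,208) and the plus bar at (161,161). The jar is at (112,194), the spare rack at (147,267), the tab at (266,235) and the mug at (422,200). The scene view agrees and shows the tool hanging to the robot's left, beyond the jar.

```bash
cat > h.py <<'E'
from rig import env, optics
import numpy as np, cv2, sys
from scipy.optimize import minimize, minimize_scalar
def world(n):
    c=optics.capture(n); R=cv2.Rodrigues(np.array(c["rvec"],float))[0]; t=np.array(c["tvec"],float)
    d=c["depth"]; f=d.shape[0]/2/np.tan(np.radians(c["fov_y"])/2)
    v,u=np.mgrid[:d.shape[0],:d.shape[1]]
    P=np.stack([(u-c["cx"])/f*d,(v-c["cy"])/f*d,d],-1)
    W=(P-t)@R
    W[d==0]=np.nan
    return c,W,cv2.cvtColor(c["img"],cv2.COLOR_RGB2HSV)
def wood(W,H):  # wooden-top points
    m=(H[...,0]>8)&(H[...,0]<28)&(H[...,1]>50)&(H[...,2]>120)&(abs(W[...,2]-.102)<.015)&(W[...,0]<1.15)
    k,l,s,_=cv2.connectedComponentsWithStats(m.astype(np.uint8))
    return W[np.isin(l,[i for i in range(1,k) if s[i,4]>60])][:,:2]
def cost(P,px,py,a): # a: world heading of nose direction
    e=np.array([np.cos(a),np.sin(a)]); n=np.array([-e[1],e[0]]); D=P-[px,py]
    s=D@e; w=D@n
    o=np.maximum(0,s-.370)+np.maximum(0,-.075-s)+np.maximum(0,abs(w)-.102)
    return 1e3*np.sum(np.minimum(o,.02))
E
python3 - <<'E'
from h import *
import json
for n in("top","scene"):
    c,W,H=world(n); P=wood(W,H); ok=np.isfinite(W[...,2])
    r=cv2.minAreaRect(P.astype(np.float32)); print(n,len(P),"rect",r,"z",np.nanmedian(W[...,2][(abs(W[...,2]-.102)<.015)]))
    def comp(m,name,amin=30):
        m=m&ok&(W[...,0]<1.2)&(W[...,2]>-.02)
        k,l,s,ce=cv2.connectedComponentsWithStats(m.astype(np.uint8))
        for i in range(1,k):
            if s[i,4]>=amin:
                Q=W[l==i]; print(name,s[i,4],ce[i].round(),"mean",Q.mean(0).round(4),"min",np.percentile(Q,3,0).round(3),"max",np.percentile(Q,97,0).round(3))
    h,s,v=H[...,0],H[...,1],H[...,2]
    comp((h>100)&(h<125)&(s>150)&(v>80)&(W[...,2]<.02),"blue")
    comp((h>45)&(h<80)&(s>120)&(v>60),"green",60)
    comp((s<40)&(v>180)&(W[...,2]>.09)&(W[...,2]<.13),"white")
    comp((W[...,2]>.02)&(W[...,2]<.2)&(W[...,0]>.1)&(v<999),"obj",100)
E
```

```text
top 7655 rect ((0.6538137197494507, 0.12715387344360352), (0.20529764890670776, 0.4493980407714844), 58.2358283996582) z 0.1020493127056405
blue 211 [265. 235.] mean [ 0.3885 -0.0013  0.0012] min [ 0.361 -0.018 -0.004] max [0.415 0.015 0.006]
green 390 [160. 160.] mean [0.5992 0.3075 0.0786] min [ 0.543  0.27  -0.002] max [0.669 0.361 0.097]
green 478 [230. 206.] mean [0.4708 0.0996 0.0866] min [0.416 0.064 0.001] max [0.529 0.137 0.098]
white 1171 [250.  97.] mean [0.7808 0.0491 0.1078] min [0.733 0.001 0.102] max [0.829 0.098 0.112]
white 37 [239. 136.] mean [0.662  0.0779 0.1265] min [0.637 0.061 0.119] max [0.688 0.093 0.13 ]
white 389 [106. 194.] mean [0.4977 0.4449 0.1091] min [0.471 0.418 0.104] max [0.524 0.472 0.113]
obj 12044 [220. 146.] mean [0.6393 0.1317 0.1079] min [ 0.448 -0.025  0.093] max [0.845 0.299 0.152]
obj 655 [422. 198.] mean [ 0.5023 -0.4521  0.0617] min [ 0.459 -0.492  0.023] max [ 0.555 -0.416  0.092]
obj 673 [112. 195.] mean [0.4955 0.4355 0.091 ] min [0.466 0.412 0.03 ] max [0.527 0.47  0.113]
obj 1459 [146. 268.] mean [0.2866 0.3492 0.0293] min [0.198 0.
[... 1636 characters left out ...]
[337. 205.] mean [0.7183 0.1009 0.105 ] min [ 0.472 -0.021  0.101] max [0.864 0.278 0.117]
white 90 [294. 196.] mean [0.6211 0.0408 0.1027] min [ 0.533 -0.012  0.1  ] max [0.703 0.095 0.105]
white 119 [349. 249.] mean [0.8425 0.0095 0.093 ] min [ 0.802 -0.056  0.09 ] max [0.885 0.078 0.097]
obj 5107 [437.  62.] mean [0.3474 1.2155 0.1118] min [0.123 1.045 0.026] max [0.429 1.73  0.195]
obj 11167 [328. 198.] mean [0.6686 0.1203 0.0967] min [ 0.302 -0.047  0.03 ] max [0.873 0.424 0.151]
obj 338 [  6. 215.] mean [ 0.1314 -0.5745  0.0499] min [ 0.115 -0.597  0.021] max [ 0.141 -0.556  0.079]
obj 1598 [103. 272.] mean [ 0.5056 -0.4533  0.0603] min [ 0.46  -0.491  0.023] max [ 0.561 -0.419  0.091]
```

```bash
python3 -m crank '[{"slide":[-0.04,-0.006,0],"turn":-6},{"slide":[-0.08,-0.013,0],"turn":-12},{"slide":[-0.12,-0.02,0],"turn":-18},{"slide":[-0.16,-0.026,0],"turn":-24},{"slide":[-0.2,-0.033,0],"turn":-25.3},{"slide":[-0.24,-0.039,0],"turn":-25.3},{"slide":[-0.28,-0.046,0],"turn":-25.3},{"slide":[-0.32,-0.052,0],"turn":-25.3}]' -1 20
python3 -m crank '[{"slide":[-0.03,-0.015,0],"turn":0},{"slide":[-0.06,-0.03,0.01],"turn":0},{"slide":[-0.065,-0.038,0.045],"turn":0},{"slide":[-0.065,-0.038,0.08],"turn":0},{"slide":[-0.065,-0.038,0.1],"turn":0},{"slide":[-0.065,-0.038,0.1],"turn":0}]'
cat >> h.py <<'E'
PIV=(.781,.049); TAB=.124
def ang():
    c,W,H=world("top"); t=env.state()["time"]; P=wood(W,H)
    g=np.linspace(-.8,.8,321); C=[cost(P,*PIV,np.pi+b) for b in g]; b0=g[int(np.argmin(C))]
    r=minimize_scalar(lambda b:cost(P,*PIV,np.pi+b),bounds=(b0-.02,b0+.02),method="bounded")
    return t,r.x,len(P)
def rep(p=1):
    A=[ang() for _ in range(p)]
    if p>1: print("vel",np.polyfit([a[0] for a in A],[a[1] for a in A],1)[0])
    t,b,n=A[-1]; s=env.state(); T=s["tool_pos"]
    e=np.array([-np.cos(b),-np.sin(b)]); pl=np.array([-np.sin(b),np.cos(b)]); D=T[:2]-PIV
    print("t %.2f b %.4f toGo %.4f n %d | tcp %s | radial %.3f lateral %.3f | F %s"%(t,b,TAB-b,n,T.round(4),D@e,D@pl,np.round(s["contact_force"],1)))
E
python3 -c "from h import *; rep()"
```

```text
time: 0.87
tool_pos: [0.5569, 0.4248, 0.3037]
orientation: [0.0, 1.0, -0.0, -0.0]
contact_force: [0.3, 1.4, -0.4]
width: 0.0001
grasp_force: 0.0
time: 1.37
tool_pos: [0.6176, 0.3857, 0.1959]
orientation: [0.001, 1.0, -0.003, -0.005]
contact_force: [-1.1, -0.1, -1.2]
width: 0.0004
grasp_force: 0.0
t 1.42 b -0.5511 toGo 0.6751 n 7415 | tcp [0.6187 0.3868 0.1994] | radial 0.315 lateral 0.203 | F [0.4 0.4 0. ]
```

```bash
python3 -m crank '[{"slide":[0,0,0.035],"turn":0},{"slide":[0.003,-0.01,0.065],"turn":0},{"slide":[0.005,-0.02,0.075],"turn":0},{"slide":[0.006,-0.032,0.075],"turn":0},{"slide":[0.007,-0.038,0.075],"turn":0},{"slide":[0.007,-0.038,0.075],"turn":0}]'
python3 - <<'E'
from h import *
rep()
c=optics.capture("top"); i=c["img"][80:260,60:300,::-1]; cv2.imwrite("pics/a.png",cv2.resize(i,None,fx=3,fy=3))
E
```

```text
time: 1.92
tool_pos: [0.6151, 0.3495, 0.1319]
orientation: [0.001, 1.0, 0.001, 0.002]
contact_force: [-0.1, 0.9, -0.0]
width: 0.0003
grasp_force: 0.0
t 1.97 b -0.5514 toGo 0.6754 n 6175 | tcp [0.6154 0.3503 0.1323] | radial 0.299 lateral 0.170 | F [-0.6 -0.1  0.3]
```

View pics/a.png

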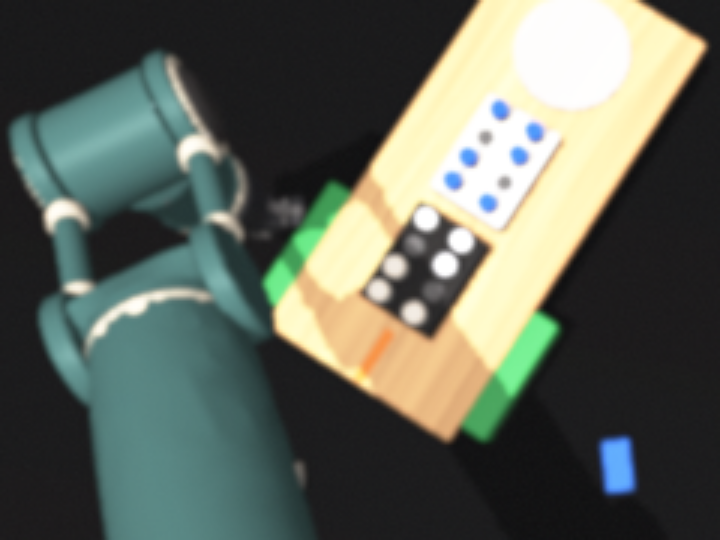

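The closed fingers stand at px (280,215) of the crop, clear of the green plus bar at (305,245). The jar is hidden under the arm, and the angle fit still holds. Next is a constant slow push of about 20 mm/s.

```bash
python3 -m crank '[{"slide":[0.003,-0.005,0],"turn":0},{"slide":[0.007,-0.011,0],"turn":0},{"slide":[0.0094,-0.0153,0],"turn":0},{"slide":[0.0103,-0.0168,0],"turn":0},{"slide":[0.0112,-0.0182,0],"turn":0},{"slide":[0.0121,-0.0197,0],"turn":0},{"slide":[0.013,-0.0211,0],"turn":0},{"slide":[0.0139,-0.0226,0],"turn":0}]' | head -2
python3 -c "from h import *; rep()"
python3 -m crank '[{"slide":[0.0009,-0.0015,0],"turn":0},{"slide":[0.0018,-0.0029,0],"turn":0},{"slide":[0.0027,-0.0044,0],"turn":0},{"slide":[0.0036,-0.0058,0],"turn":0},{"slide":[0.0045,-0.0073,0],"turn":0},{"slide":[0.0054,-0.0087,0],"turn":0}]' |head -2
python3 -c "from h import *; rep(3)"
```

```text
time: 2.68
tool_pos: [0.5997, 0.3278, 0.1288]
t 2.73 b -0.5507 toGo 0.6747 n 4819 | tcp [0.5995 0.3275 0.1287] | radial 0.300 lateral 0.142 | F [-0.8 -0.1  0.4]
time: 3.23
tool_pos: [0.5942, 0.3189, 0.1289]
vel 0.08995047040648223
t 3.38 b -0.5180 toGo 0.6420 n 4330 | tcp [0.5943 0.3189 0.1289] | radial 0.296 lateral 0.142 | F [ 0.7  0.3 -0.1]
```

```bash
python3 -m crank '[{"slide":[0.0009,-0.0016,0],"turn":0},{"slide":[0.0017,-0.0032,0],"turn":0},{"slide":[0.0025,-0.0048,0],"turn":0},{"slide":[0.0025,-0.0048,0],"turn":0}]' |head -2
python3 -c "from h import *; rep(4)"
```

```text
time: 3.72
tool_pos: [0.5916, 0.3138, 0.1288]
vel 0.09386137860237231
t 3.92 b -0.4683 toGo 0.5923 n 5760 | tcp [0.5919 0.3142 0.1289] | radial 0.289 lateral 0.151 | F [ 0.5  0.2 -1.3]
```

```bash
python3 -m crank '[{"slide":[0.002,-0.001,0],"turn":0},{"slide":[0.004,-0.003,0],"turn":0},{"slide":[0.006,-0.004,0],"turn":0},{"slide":[0.008,-0.005,0],"turn":0},{"slide":[0.010,-0.007,0],"turn":0},{"slide":[0.012,-0.008,0],"turn":0},{"slide":[0.014,-0.009,0],"turn":0},{"slide":[0.016,-0.010,0],"turn":0}]' |head -1
python3 -c "from h import *; rep(1)"
python3 -m crank '[{"slide":[0.002,-0.001,0],"turn":0},{"slide":[0.004,-0.003,0],"turn":0},{"slide":[0.006,-0.004,0],"turn":0},{"slide":[0.008,-0.005,0],"turn":0},{"slide":[0.010,-0.007,0],"turn":0},{"slide":[0.012,-0.008,0],"turn":0},{"slide":[0.014,-0.009,0],"turn":0},{"slide":[0.016,-0.010,0],"turn":0}]' |head -1
python3 -c "from h import *; rep(3)"
```

```text
time: 4.58
t 4.63 b -0.4052 toGo 0.5292 n 6139 | tcp [0.5752 0.304  0.1288] | radial 0.290 lateral 0.153 | F [-0.1  0.1 -0.9]
time: 5.3
vel 0.0718762930630607
t 5.45 b -0.3403 toGo 0.4643 n 7310 | tcp [0.5596 0.2942 0.1289] | radial 0.291 lateral 0.157 | F [1.  0.3 0.3]
```

```bash
python3 -m crank '[{"slide":[0.0022,-0.0033,0],"turn":0},{"slide":[0.0044,-0.0066,0],"turn":0},{"slide":[0.0066,-0.0099,0],"turn":0},{"slide":[0.0088,-0.0132,0],"turn":0},{"slide":[0.0104,-0.0149,0],"turn":0},{"slide":[0.012,-0.0166,0],"turn":0},{"slide":[0.0136,-0.0183,0],"turn":0},{"slide":[0.0152,-0.02,0],"turn":0}]' |head -1
python3 -c "from h import *; rep(1)"
python3 -m crank '[{"slide":[0.0016,-0.0018,0],"turn":0},{"slide":[0.0032,-0.0036,0],"turn":0},{"slide":[0.0048,-0.0054,0],"turn":0},{"slide":[0.0064,-0.0072,0],"turn":0},{"slide":[0.008,-0.009,0],"turn":0},{"slide":[0.0096,-0.0108,0],"turn":0},{"slide":[0.0112,-0.0126,0],"turn":0},{"slide":[0.0128,-0.0144,0],"turn":0}]' |head -1
python3 -c "from h import *; rep(1)"
```

```text
time: 6.12
t 6.17 b -0.2894 toGo 0.4134 n 7505 | tcp [0.5442 0.2738 0.1288] | radial 0.291 lateral 0.148 | F [ 0.1 -0.5 -0.1]
time: 6.83
t 6.88 b -0.2421 toGo 0.3661 n 7504 | tcp [0.5313 0.2594 0.1288] | radial 0.293 lateral 0.144 | F [ 0.4 -0.2  0.2]
```

```bash
python3 -m crank '[{"slide":[0.0013,-0.0019,0],"turn":0},{"slide":[0.0026,-0.0038,0],"turn":0},{"slide":[0.0039,-0.0057,0],"turn":0},{"slide":[0.0052,-0.0076,0],"turn":0},{"slide":[0.0065,-0.0095,0],"turn":0},{"slide":[0.0078,-0.0114,0],"turn":0}]' |head -1
python3 -c "from h import *; rep(3)"
```

```text
time: 7.38
vel 0.09151359912763524
t 7.53 b -0.1879 toGo 0.3119 n 7476 | tcp [0.5239 0.2483 0.1289] | radial 0.290 lateral 0.148 | F [-1.   0.1  0.4]
```

```bash
python3 -m crank '[{"slide":[-0.004,0.012,-0.02],"turn":0},{"slide":[-0.006,0.02,-0.055],"turn":0},{"slide":[-0.004,0.02,-0.095],"turn":0},{"slide":[0,0,-0.13],"turn":0},{"slide":[0.002,-0.04,-0.135],"turn":0},{"slide":[0.004,-0.08,-0.135],"turn":0},{"slide":[0.006,-0.12,-0.135],"turn":0},{"slide":[0.008,-0.16,-0.135],"turn":0}]' |head -2
python3 -c "from h import *; rep(1)"
python3 -m crank '[{"slide":[0,-0.04,0],"turn":0},{"slide":[0,-0.08,0],"turn":0},{"slide":[0,-0.12,0],"turn":0},{"slide":[0,-0.16,0],"turn":0},{"slide":[0,-0.2,0],"turn":0},{"slide":[0,-0.24,0],"turn":0},{"slide":[0,-0.258,0.01],"turn":0},{"slide":[0,-0.258,0.03],"turn":0}]' |head -2
python3 -c "from h import *; rep(1)"
```

```text
time: 8.2
tool_pos: [0.5158, 0.0872, 0.2647]
t 8.25 b -0.1247 toGo 0.2487 n 6019 | tcp [0.5152 0.0808 0.2642] | radial 0.268 lateral -0.001 | F [-1.5 -4.7 -0.8]
time: 8.92
tool_pos: [0.518, -0.1743, 0.2368]
t 8.97 b -0.0706 toGo 0.1946 n 7722 | tcp [ 0.5148 -0.1713  0.2305] | radial 0.250 lateral -0.239 | F [-1.7  1.4 -3.1]
```

```bash
python3 -m crank '[{"slide":[0,0,0.035],"turn":0},{"slide":[0,0,0.07],"turn":0},{"slide":[0,0,0.102],"turn":0},{"slide":[0,0,0.106],"turn":0},{"slide":[0,0,0.106],"turn":0},{"slide":[0,0,0.106],"turn":0}]' |head -2
python3 -c "from h import *; rep(1)"
```

```text
time: 9.47
tool_pos: [0.5167, -0.1693, 0.1289]
t 9.52 b -0.0317 toGo 0.1557 n 7729 | tcp [ 0.5175 -0.1697  0.13  ] | radial 0.256 lateral -0.227 | F [ 0.  -0.9  0.1]
```

```bash
python3 -m crank '[{"slide":[0.003,0.01,0],"turn":0},{"slide":[0.006,0.02,0],"turn":0},{"slide":[0.009,0.03,0],"turn":0},{"slide":[0.012,0.04,0],"turn":0},{"slide":[0.0155,0.048,0],"turn":0},{"slide":[0.0155,0.05,0],"turn":0},{"slide":[0.0155,0.05,0],"turn":0},{"slide":[0.0155,0.05,0],"turn":0}]' |head -2
python3 -c "from h import *; rep(2)"
```

```text
time: 10.18
tool_pos: [0.5005, -0.1193, 0.128]
vel 0.015276626259785394
t 10.28 b 0.0163 toGo 0.1077 n 7665 | tcp [ 0.5007 -0.1198  0.128 ] | radial 0.283 lateral -0.164 | F [0.2 0.2 0.8]
```

```bash
python3 -m crank '[{"slide":[0,0,0],"turn":0},{"slide":[0,0,0],"turn":0},{"slide":[0,0,0],"turn":0},{"slide":[0,0,0],"turn":0},{"slide":[0,0,0],"turn":0},{"slide":[0,0,0],"turn":0},{"slide":[0,0,0],"turn":0},{"slide":[0,0,0],"turn":0}]' |head -2
python3 -c "from h import *; rep(1)"
```

```text
time: 10.95
tool_pos: [0.5004, -0.1195, 0.1279]
t 11.00 b 0.0593 toGo 0.0647 n 7571 | tcp [ 0.5004 -0.1195  0.1279] | radial 0.290 lateral -0.152 | F [-0.5 -0.1  0.6]
```

```bash
python3 -m crank '[{"slide":[0,0,0],"turn":0},{"slide":[0,0,0],"turn":0},{"slide":[0,0,0],"turn":0},{"slide":[-0.0004,-0.0007,0],"turn":0},{"slide":[-0.0008,-0.0014,0],"turn":0},{"slide":[-0.0012,-0.002,0],"turn":0},{"slide":[-0.0016,-0.0027,0],"turn":0},{"slide":[-0.002,-0.0034,0],"turn":0}]' |head -2
python3 -c "from h import *; rep(1)"
python3 -m crank '[{"slide":[-0.0004,-0.0007,0],"turn":0},{"slide":[-0.0008,-0.0014,0],"turn":0},{"slide":[-0.0012,-0.002,0],"turn":0},{"slide":[-0.0016,-0.0027,0],"turn":0}]' |head -2
python3 -c "from h import *; rep(1)"
```

```text
time: 11.67
tool_pos: [0.5025, -0.123, 0.1279]
t 11.72 b 0.0942 toGo 0.0298 n 7465 | tcp [ 0.5026 -0.1232  0.1279] | radial 0.293 lateral -0.145 | F [-0.2 -0.8  0.4]
time: 12.05
tool_pos: [0.504, -0.1257, 0.1279]
t 12.10 b 0.1057 toGo 0.0183 n 7439 | tcp [ 0.5041 -0.1258  0.1279] | radial 0.294 lateral -0.145 | F [ 0.1 -0.6  0.3]
```

```bash
python3 -m crank '[{"slide":[-0.0003,-0.0006,0],"turn":0},{"slide":[-0.0006,-0.0012,0],"turn":0},{"slide":[-0.0009,-0.0018,0],"turn":0},{"slide":[-0.0012,-0.0024,0],"turn":0}]' |head -2
python3 -c "from h import *; rep(3)"
```

```text
time: 12.43
tool_pos: [0.5052, -0.1281, 0.1279]
vel 0.012042266623109242
t 12.58 b 0.1127 toGo 0.0113 n 7464 | tcp [ 0.5053 -0.1281  0.1279] | radial 0.294 lateral -0.145 | F [ 0.1 -0.3 -0.1]
```

```bash
python3 -m crank '[{"slide":[0,-0.005,0],"turn":0},{"slide":[0,-0.015,0],"turn":0},{"slide":[0,-0.03,0],"turn":0},{"slide":[0,-0.05,0],"turn":0},{"slide":[0,-0.06,0],"turn":0},{"slide":[0,-0.06,0],"turn":0},{"slide":[0,-0.06,0],"turn":0},{"slide":[0,-0.06,0],"turn":0}]' |head -2
python3 -c "from h import *; rep(1)"
for i in 1; do python3 -m crank '[{"slide":[0,0,0],"turn":0},{"slide":[0,0,0],"turn":0},{"slide":[0,0,0],"turn":0},{"slide":[0,0,0],"turn":0},{"slide":[0,0,0],"turn":0},{"slide":[0,0,0],"turn":0},{"slide":[0,0,0],"turn":0},{"slide":[0,0,0],"turn":0}]' |head -1; done
python3 -c "from h import *; rep(1)"
```

```text
time: 13.25
tool_pos: [0.5049, -0.1878, 0.1277]
t 13.30 b 0.1161 toGo 0.0079 n 7723 | tcp [ 0.505  -0.1875  0.1277] | radial 0.302 lateral -0.203 | F [ 0.1 -0.3 -0.9]
time: 13.97
t 14.02 b 0.1171 toGo 0.0069 n 7724 | tcp [ 0.5052 -0.188   0.1279] | radial 0.302 lateral -0.203 | F [ 0.1  0.2 -0.2]
```

The shelf is almost still, 0.007 rad from the tab line. I'll wait out the 3 s with the hand off it, then check.

```bash
Z='x'
python3 -m crank '[{"slide":[0,0,0],"turn":0},{"slide":[0,0,0],"turn":0},{"slide":[0,0,0],"turn":0},{"slide":[0,0,0],"turn":0},{"slide":[0,0,0],"turn":0},{"slide":[0,0,0],"turn":0},{"slide":[0,0,0],"turn":0},{"slide":[0,0,0],"turn":0}]' |head -1
python3 -m crank '[{"slide":[0,0,0],"turn":0},{"slide":[0,0,0],"turn":0},{"slide":[0,0,0],"turn":0},{"slide":[0,0,0],"turn":0},{"slide":[0,0,0],"turn":0},{"slide":[0,0,0],"turn":0},{"slide":[0,0,0],"turn":0},{"slide":[0,0,0],"turn":0}]' |head -1
python3 -m crank '[{"slide":[0,0,0],"turn":0},{"slide":[0,0,0],"turn":0},{"slide":[0,0,0],"turn":0},{"slide":[0,0,0],"turn":0},{"slide":[0,0,0],"turn":0},{"slide":[0,0,0],"turn":0},{"slide":[0,0,0],"turn":0},{"slide":[0,0,0],"turn":0}]' |head -1
python3 -m crank '[{"slide":[0,0,0],"turn":0},{"slide":[0,0,0],"turn":0},{"slide":[0,0,0],"turn":0},{"slide":[0,0,0],"turn":0},{"slide":[0,0,0],"turn":0},{"slide":[0,0,0],"turn":0},{"slide":[0,0,0],"turn":0},{"slide":[0,0,0],"turn":0}]' |head -1
python3 - <<'E'
from h import *
rep(1)
c=optics.capture("top"); cv2.imwrite("pics/end.png",c["img"][:,:,::-1])
E
```

```text
time: 14.68
time: 15.35
time: 16.02
time: 16.68
t 16.73 b 0.1176 toGo 0.0064 n 7725 | tcp [ 0.5052 -0.188   0.1279] | radial 0.302 lateral -0.203 | F [0.4 0.1 0.5]
```

View pics/end.png

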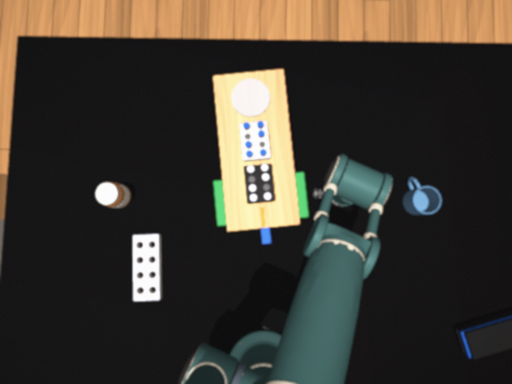

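The orange nose line at (263,220) runs straight into the blue tab at (266,236). The hand is clear of the bar, and the jar, spare rack and mug stand where they were. I'm handing the job in.

```bash
python3 -c "
from rig import env
print(env.close_job())"
```

```text
the job is handed in; nothing more can be done
None
```

The shelf stands still on the blue tab's line, about 0.006 rad off by my camera measurement, with the hand clear of it and the mug, jar and spare rack not visibly moved; the job was handed in at about 17 s, and no verdict was returned.

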